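# Switch off the hot charger's socket and point the charger out

### The job

The black charger in the power strip is getting hot: gently press the rocker switch beside it over to off, and leave the other sockets on. Then, so that I pull out the right one, point at the black charger from above: hold your fingertips centred a couple of centimetres over its top for about three seconds without touching it. Do not touch any of the plugged-in things, and leave the phone, mouse and earbud case where they lie.

Things in the scene. Friction and masses are not known exactly. Their poses are not given: they have to be found in the camera images.
- strip: white power strip, fixed to the desk, 96 x 290 x 34 mm (x, y, z); origin at the centre of its underside, x across it, y along it, z up. Its four sockets lie in a row on the -x half, 60 mm apart; beside each, on the +x half, 47 mm away in +x, is that socket's own red rocker switch in a black bezel. Its lead only lies on the desk and is no obstacle
- black_charger_top (a point): centre of the top face of the black phone charger, a cube-like plug-in block 32 x 32 x 44 mm (x, y, z) with one USB port on top, standing in one of the sockets (the top is 78 mm over the desk). Held firmly: it does not move. z up, x and y as the strip's
- black_charger: the same black charger; origin at the centre of its underside, on the socket face, 34 mm over the desk and 44 mm below its top
- white_charger: white charger, 34 x 40 x 36 mm (x, y, z), with two USB ports on top, standing in another socket; origin at the centre of its underside; does not move
- night_light: green round plug-in night light with a white dome, 40 mm across, 45 mm high, standing in another socket; origin at the centre of its underside; does not move
- socket0 (a point): centre of the face of socket 0 (counted from -y to +y along the strip), at the strip's top, 34 mm over the desk; any of the plug-in things, or none, may stand on it
- socket1 (a point): centre of the face of socket 1 (counted from -y to +y along the strip), at the strip's top, 34 mm over the desk; any of the plug-in things, or none, may stand on it
- socket2 (a point): centre of the face of socket 2 (counted from -y to +y along the strip), at the strip's top, 34 mm over the desk; any of the plug-in things, or none, may stand on it
- socket3 (a point): centre of the face of socket 3 (counted from -y to +y along the strip), at the strip's top, 34 mm over the desk; any of the plug-in things, or none, may stand on it
- rocker0 (a joint): angle of the rocker switch beside socket 0: -0.17 rad is on (its outer end, away from the sockets, stands up), +0.17 is off (outer end down). It moves stiffly (about 4 N on its outer end), stays where it is left and stops firmly at either end, so press it right down
- rocker0_off (a point): point on the top of rocker 0's outer (off) end, marked with a white dot, 3 mm in from the edge: press here straight down to switch off. It stands 42 mm over the desk when on and sinks about 4 mm. The rocker is 28 mm (across the strip) x 19 mm, pivoted in its middle, its top a shallow V; z-turn as the strip's
- rocker1 (a joint): angle of the rocker switch beside socket 1: -0.17 rad is on (its outer end, away from the sockets, stands up), +0.17 is off (outer end down). It moves stiffly (about 4 N on its outer end), stays where it is left and stops firmly at either end, so press it right down
- rocker1_off (a point): point on the top of rocker 1's outer (off) end, marked with a white dot, 3 mm in from the edge: press here straight down to switch off. It stands 42 mm over the desk when on and sinks about 4 mm. The rocker is 28 mm (across the strip) x 19 mm, pivoted in its middle, its top a shallow V; z-turn as the strip's
- rocker2 (a joint): angle of the rocker switch beside socket 2: -0.17 rad is on (its outer end, away from the sockets, stands up), +0.17 is off (outer end down). It moves stiffly (about 4 N on its outer end), stays where it is left and stops firmly at either end, so press it right down
- rocker2_off (a point): point on the top of rocker 2's outer (off) end, marked with a white dot, 3 mm in from the edge: press here straight down to switch off. It stands 42 mm over the desk when on and sinks about 4 mm. The rocker is 28 mm (across the strip) x 19 mm, pivoted in its middle, its top a shallow V; z-turn as the strip's
- rocker3 (a joint): angle of the rocker switch beside socket 3: -0.17 rad is on (its outer end, away from the sockets, stands up), +0.17 is off (outer end down). It moves stiffly (about 4 N on its outer end), stays where it is left and stops firmly at either end, so press it right down
- rocker3_off (a point): point on the top of rocker 3's outer (off) end, marked with a white dot, 3 mm in from the edge: press here straight down to switch off. It stands 42 mm over the desk when on and sinks about 4 mm. The rocker is 28 mm (across the strip) x 19 mm, pivoted in its middle, its top a shallow V; z-turn as the strip's
- earbud_case: loose copper-coloured earbud case, 60 x 48 x 24 mm; origin at the centre of its underside; leave alone
- mouse: loose grey computer mouse, 108 x 60 x 32 mm; origin at the centre of its underside; leave alone
- phone: loose black phone lying flat, 150 x 72 x 8 mm; origin at the centre of its underside; leave alone

How it is judged:
By the outcome, as a careful person would: the job done as asked, in the order asked, and still so for the second after the job is handed in, with the robot touching nothing.
It also fails if it takes over 40 s, if anything falls off the work surface, if the arm or the gripper's body presses on something with over 40 N, if the wrist force passes 120 N, or if a joint passes its speed limit or range.

### The arm

A 6-joint arm with a two-finger parallel gripper is mounted at the origin on the work surface. World frame = base frame: x ahead of the robot, y to its left, z up, the work surface at z = 0. Lengths are in mm, angles in rad, forces in N, time in s.
With the tool pointing down it reaches from about 350 to 850 mm from the base axis. Payload 8.1 kg.
Tool frame: the origin (TCP) lies at the very end of the fingers, on their centre line; the grasp point (between the pads) lies 19 mm behind it (arm.grasp_offset is the distance from the TCP to the grasp point, in mm); z points along the fingers, y is the line along which they close (so a half turn about z gives the same grasp; the last joint's range is limited). The gripper opens to 85 mm and grips with 20 to 120 N. Pads are 22 mm wide; open, the fingers measure 114 mm over their backs; the gripper's body (76 mm by 85 mm) begins 54 mm behind the grasp point. The pads swing forward as they close: fully open they stand 13 mm farther back than shut.
Start: joints at [-1.327, 0.13, 1.488, -0, 1.523, -0.085], TCP at [193.765, -567.856, 231.292] pointing down, gripper open.
Joint ranges: [-2.96, 2.96], [-0.89, 2.26], [0.02, 2.5], [-1.34, 4.48], [0, 2.73], [-2.66, 2.66]. Speed limits (rad/s): [2.39, 2.39, 2.79, 3.14, 3.14, 3.14].

### API

Orientations are given as a 3x3 rotation matrix whose columns are the frame's x, y, z axes.
In Python, from station import sensors, imaging, workorder, spotter, arm gives the robot as it stands. The module is installed in compiled form; this text tells all that it offers.
- The arm moves only by the tool step_arm, never from a script. Its argument "targets" is a list of rows, each a list of 7 numbers: the shift along the tool's x, y, z in mm, then the turn, a rotation vector about the tool's x, y, z in degrees, then the gripper command: -1 is fully open, 1 is shut, values between are in proportion. A call has 1 to 20 rows; each row shifts and turns the commanded pose from where the row before left it, along the tool's axes as they then stand; what a row does not reach is not made up. A row lasts 1/12 s, in which the tool goes at most 41.7 mm and 7.16 degrees, less where a joint would pass 70% of its speed; a pose out of reach is approached as far as the arm can. A call is refused whole if a number of a shift passes 41.7 or a number of a turn 7.16, either way. A call with a gripper value outside its range is refused whole. The fingers move at their own pace and stop on an object; the grip force is fixed at half the most. Time passes only in rows, so rows that do not move let the fingers close. It gives the time, the measured TCP pose, the force, the opening and the grip force at its end, in the units of the state.
- sensors.read_state(): the state, without advancing time (a new reading comes with each control period).
- imaging.read_camera(name): name is "scene" or "top" or "wrist"; returns a dict with "frame" (400x640x3 uint8, red, green, blue), "fx", "fy", "cx", "cy" (pixels), "xyz" and "rotation" of the camera in the world; the wrist camera has in their place "T_tool_cam" (4x4, takes a point from camera to tool coordinates, whose origin is the TCP and whose axes are the flange's). Camera axes: x right, y down, z forward; pixel columns grow to the right and rows downward; lengths in mm; the calibration is good to about 2 mm. A picture is of the moment at which its call begins: read the wrist's pose just before it. There is no depth.
- workorder.close_job(): hands the job in; it is judged then, once.
Trained networks look in a picture, given as the dict that the camera call returned (one of the last four; its "shot" number tells which), for a name from the list of things; names that differ only in an ending like _2 or _b are one class to them, and where a whole thing is asked for, a point or a joint stands for the part that bears it (a point fixed in the world has none). Each returns a list of dicts, best first, with "confidence" (0 to 1); they miss things now and then, are a little off and sometimes report something else, mostly with a low value. They report only what shows in the picture. A call takes as long as a camera call.
- spotter.masks_of(picture, name): "region" (400x640 bool, what is visible of it) and "bbox" ([left, top, right, bottom] in pixels, round what is visible of it).
The state is a dict: "time": time; "qpos": joint angles; "qd": joint speeds; "effort": joint torques, N m; "tool_pos": TCP position; "eef_rot": TCP orientation; "ft_force": force on the tool from outside, world axes, zero at the start; "torque": the same for the moment, N m; "finger_gap": finger opening in mm; "finger_force": force on a finger pad.
Only numpy, scipy, OpenCV 4.12 (cv2) and the standard library are available. Lean on these libraries where they do the work, as an engineer would, in place of code of your own. Each camera call takes 0.05 s, during which the arm holds its last target. There are 200 camera calls.

## Working session

There is one attempt and no reset: what is moved stays moved. The work goes in short steps, Python scripts to look and compute and a tool call to move; the robot and the scene stay as the last step left them, time stands still between calls to the robot, and variables do not carry over. Pictures are saved under pics/ and viewed, at most 10 in all, crops included, and the job is handed in when it is done.

Besides the shell and the picture viewer there is one more tool, called after ">>>" as name(argument=value, ...) on one line, values as JSON. step_arm: Moves the arm, as the interface text tells. Its arguments: {"type":"object","properties":{"targets":{"type":"array","items":{"type":"array","items":{"type":"number"}}}},"required":["targets"]}

```bash
mkdir -p pics
cat > h.py <<'E'
import numpy as np, cv2
from station import sensors, imaging, workorder, spotter, arm
def ray(p,u,v,st=None):
    d=np.array([(u-p["cx"])/p["fx"],(v-p["cy"])/p["fy"],1.])
    if "xyz" in p: return np.array(p["xyz"]),np.array(p["rotation"])@d
    T=np.array(p["T_tool_cam"]);R=np.array(st["eef_rot"])
    return R@T[:3,3]+np.array(st["tool_pos"]),R@T[:3,:3]@d
def atz(p,u,v,z,st=None):
    o,d=ray(p,u,v,st); return o+d*(z-o[2])/d[2]
def cen(m):
    return np.argwhere(m["region"])[:,::-1].mean(0)
E
python3 - <<'E'
from h import *
for c in ["top","scene"]:
    p=imaging.read_camera(c); cv2.imwrite(f"pics/{c}0.png",p["frame"][:,:,::-1])
    print(c,p["fx"],p["xyz"],np.round(p["rotation"],2).tolist())
    for n,z in [("strip",34),("black_charger",78),("white_charger",70),("night_light",79),("phone",8),("mouse",25),("earbud_case",24)]:
        for m in spotter.masks_of(p,n)[:2]:
            u=cen(m); print(n,round(m["confidence"],2),m["bbox"],u.round(1),atz(p,*u,z).round(1))
            if n=="strip" and c=="top": 
                r=cv2.minAreaRect(np.argwhere(m["region"])[:,::-1].astype(np.float32)); print(r,[atz(p,*b,34).round(1)[:2] for b in cv2.boxPoints(r)])
s=sensors.read_state();print(np.round(s["eef_rot"],3).tolist(),s["finger_gap"])
E
```

```text
top 469.53168907645556 [ 305.2601723   -42.80992202 1191.86689921] [[0.0, -0.99, 0.17], [-1.0, 0.0, 0.03], [-0.03, -0.17, -0.99]]
strip 0.7 [293.3, 1.0, 457.4, 201.9] [363.6 158.9] [ 589.8 -108.4   34. ]
((406.30670166015625, 120.33612060546875), (113.97469329833984, 237.96827697753906), 46.38751220703125) [array([585.2, 101.3]), array([1032.6, -352.8]), array([ 797.2, -543.2]), array([376.4, -95.6])]
strip 0.6 [352.3, 168.0, 368.7, 187.5] [360.7 177.4] [ 542.1 -100.5   34. ]
((360.6470642089844, 177.41177368164062), (13.096922874450684, 15.522278785705566), 14.03624439239502) [array([527. , -79.7]), array([565.6, -89.5]), array([ 557.3, -121.3]), array([ 518.8, -111.3])]
black_charger 0.78 [354.6, 170.8, 369.1, 188.9] [360.2 177.7] [532.3 -97.2  78. ]
black_charger 0.71 [326.0, 165.3, 348.2, 181.9] [336.9 172.4] [545.8 -41.   78. ]
white_charger 0.81 [328.7, 167.2, 347.0, 179.5] [336.8 172.7] [546.7 -40.6  70. ]
white_charger 0.75 [293.9, 3.6, 461.4, 200.0] [365.6 156.9] [ 586.  -111.4   70. ]
phone 0.86 [179.7, 135.6, 210.1, 190.1] [194.6 163.2] [587.2 330.3   8. ]
mouse 0.9 [470.6
[... 681 characters left out ...]
r 0.68 [302.2, 212.6, 320.6, 234.2] [309.9 222.3] [564.1 -40.   70. ]
night_light 0.83 [247.3, 205.8, 266.7, 226.3] [257.8 216.1] [ 542.6 -153.2   79. ]
night_light 0.62 [157.6, 209.7, 358.7, 400.0] [279.6 250.6] [ 638.5 -109.5   79. ]
phone 0.85 [446.0, 211.3, 495.4, 265.6] [468.6 237.2] [595.7 330.7   8. ]
phone 0.65 [304.0, 213.1, 319.2, 235.2] [309.9 222.6] [515.5 -35.1   8. ]
mouse 0.93 [127.9, 219.2, 154.6, 267.6] [141.5 242.8] [ 549.3 -417.2   25. ]
mouse 0.52 [157.2, 213.3, 356.1, 400.0] [282.3 249.3] [ 598.2 -104.7   25. ]
earbud_case 0.92 [423.2, 161.2, 441.5, 182.1] [431.8 171.1] [385.3 305.4  24. ]
[[0.946, 0.323, -0.0], [0.323, -0.946, -0.0], [-0.0, 0.0, -1.0]] 85.60041691068724
```

View pics/top0.png

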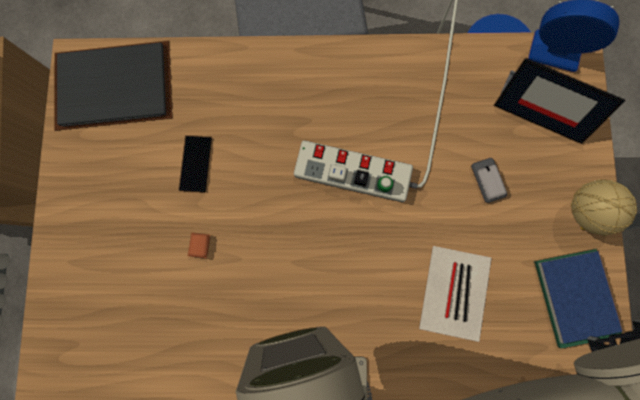

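View pics/scene0.png

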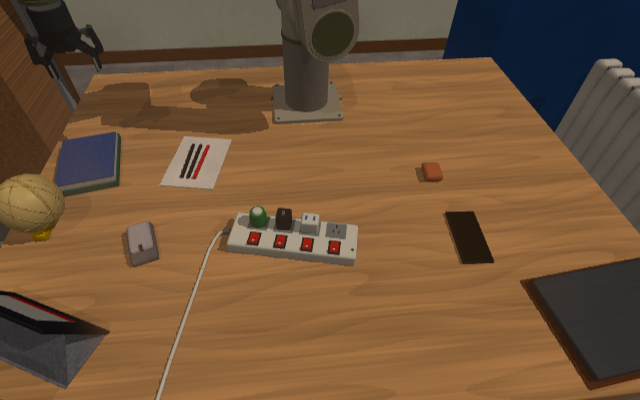

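The top view shows the strip at about (355,170) px. From -y (right) to +y the sockets hold the night light (385,184), black charger (361,178), white charger (338,172), then an empty one (315,168). So black is in socket 1, and the rockers lie on the far side. The scene view agrees. Next I move over the strip and shut the fingers.

>>> step_arm(targets=[[26.8,-18.9,-3.8,0,0,0,1],[26.8,-18.9,-3.8,0,0,0,1],[26.8,-18.9,-3.8,0,0,0,1],[26.8,-18.9,-3.8,0,0,0,1],[26.8,-18.9,-3.8,0,0,0,1],[26.8,-18.9,-3.8,0,0,0,1],[26.8,-18.9,-3.8,0,0,0,1],[26.8,-18.9,-3.8,0,0,0,1],[26.8,-18.9,-3.8,0,0,0,1],[26.8,-18.9,-3.8,0,0,0,1],[26.8,-18.9,-3.8,0,0,0,1],[26.8,-18.9,-3.8,0,0,0,1],[26.8,-18.9,-3.8,0,0,0,1],[26.8,-18.9,-3.8,0,0,0,1],[26.8,-18.9,-3.8,0,0,0,1],[26.8,-18.9,-3.8,0,0,0,1],[26.8,-18.9,-3.8,0,0,0,1],[26.8,-18.9,-3.8,0,0,0,1]])

```text
time: 2.3
tool_pos: [541.2, -88.6, 300.1]
eef_rot: [[0.946, 0.323, 0.0], [0.323, -0.946, -0.0], [0.0, 0.0, -1.0]]
ft_force: [0.1, -0.6, 0.1]
finger_gap: 0.0
finger_force: 0.0
```

>>> step_arm(targets=[[0,0,0,0,0,6.6,1],[0,0,0,0,0,6.6,1],[0,0,0,0,0,6.6,1],[0,0,0,0,0,6.6,1],[0,0,0,0,0,6.6,1],[0,0,0,0,0,0,1],[0,0,0,0,0,0,1],[0,0,0,0,0,0,1]])

```text
time: 2.97
tool_pos: [540.5, -90.1, 299.7]
eef_rot: [[0.971, -0.241, 0.0], [-0.241, -0.971, -0.0], [0.0, -0.0, -1.0]]
ft_force: [-0.2, 0.3, 0.1]
finger_gap: -0.4
finger_force: 0.0
```

Run:
```python
from h import *
s=sensors.read_state(); p=imaging.read_camera("wrist"); cv2.imwrite("pics/w1.png",p["frame"][:,:,::-1])
print(s["tool_pos"],np.round(s["eef_rot"],3).tolist(),s["ft_force"],p["fx"],np.round(p["T_tool_cam"],2).tolist())
for n,z in [("strip",34),("black_charger",78),("white_charger",70),("night_light",79),("rocker1",40)]:
    for m in spotter.masks_of(p,n)[:4]:
        u=cen(m); print(n,round(m["confidence"],2),m["bbox"],u.round(1),atz(p,*u,z,s).round(1))
```

```text
[540.47328929 -90.12907061 299.74748905] [[0.971, -0.241, 0.0], [-0.241, -0.971, -0.0], [0.0, -0.0, -1.0]] [-0.18092294  0.25737266  0.10199904] 326.9067201115373 [[-0.0, -0.96, -0.26, 65.84], [1.0, -0.0, -0.0, -0.01], [0.0, -0.26, 0.96, -141.5], [0.0, 0.0, 0.0, 1.0]]
strip 0.84 [183.5, 0.0, 461.5, 178.8] [310.9 133.7] [573.5 -90.3  34. ]
black_charger 0.73 [311.8, 147.5, 342.9, 180.2] [325.6 163.8] [540.5 -99.8  78. ]
white_charger 0.56 [257.5, 145.5, 291.9, 179.1] [275.5 163.7] [553.1 -43.9  70. ]
night_light 0.71 [356.1, 148.3, 395.2, 180.2] [376.1 163. ] [ 527.9 -154.8   79. ]
rocker1 0.89 [217.0, 110.4, 235.5, 134.8] [225.7 123.2] [610.7   5.7  40. ]
rocker1 0.85 [316.4, 109.6, 332.9, 136.4] [325.2 121.8] [ 583.4 -110.6   40. ]
rocker1 0.81 [367.7, 108.2, 382.5, 134.2] [375.1 121.3] [ 569.5 -168.9   40. ]
rocker1 0.78 [266.5, 113.0, 287.5, 134.3] [275.7 122.6] [596.8 -52.8  40. ]
```

View pics/w1.png

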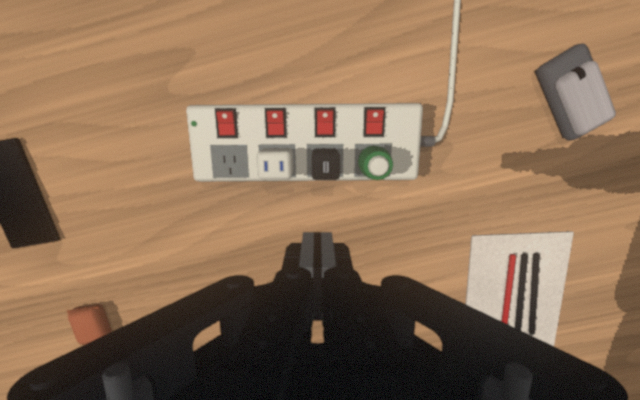

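The wrist view shows the rockers at (226,123), (276,123), (325,122) and (374,122) px, with the black charger at (325,164). All rockers are on, with the dots at their far ends. Rocker 1, beside the charger, is at (325,122). Next I go above its dot and check.

>>> step_arm(targets=[[11.5,2,0,0,0,0,1],[11.5,2,30,0,0,0,1],[11.5,2,30,0,0,0,1],[11.5,2,30,0,0,0,1],[11.5,1.7,30,0,0,0,1],[0,0,30,0,0,0,1],[0,0,30,0,0,0,1],[0,0,30,0,0,0,1],[0,0,0,0,0,0,1],[0,0,0,0,0,0,1],[0,0,0,0,0,0,1]])

```text
time: 4.18
tool_pos: [594.8, -113.8, 91.6]
eef_rot: [[0.97, -0.244, 0.002], [-0.244, -0.97, -0.001], [0.002, 0.0, -1.0]]
ft_force: [0.5, -0.4, 0.6]
finger_gap: 0.2
finger_force: 0.0
```

Run:
```python
from h import *
s=sensors.read_state(); p=imaging.read_camera("wrist"); f=p["frame"].astype(int)
cv2.imwrite("pics/w2.png",p["frame"][:,:,::-1])
print(s["tool_pos"],np.round(s["eef_rot"],3).tolist())
for m in spotter.masks_of(p,"rocker1")[:4]:
    l,t,r,b=[int(x) for x in m["bbox"]]; u=cen(m)
    sub=f[t:b,l:r]; w=np.argwhere(sub.min(2)>0.75*max(sub.min(2).max(),120))
    d=w.mean(0)[::-1]+[l,t] if len(w) else [0,0]
    print(round(m["confidence"],2),m["bbox"],u.round(1),atz(p,*u,40,s).round(1),"dot",len(w),np.round(d,1),atz(p,*d,42,s).round(1))
```

```text
[ 594.84818393 -113.84310816   91.62767753] [[0.97, -0.244, 0.002], [-0.244, -0.97, -0.001], [0.002, 0.0, -1.0]]
0.93 [109.8, 209.6, 152.7, 254.3] [130.4 232.1] [612.7   3.6  40. ] dot 168 [115.1 236.2] [612.9  12.6  42. ]
0.89 [395.4, 206.1, 426.0, 250.7] [409.7 229.7] [ 571. -168.   40.] dot 46 [411.9 219.5] [ 578.3 -170.1   42. ]
0.81 [205.2, 212.7, 242.6, 252.9] [223.4 231.5] [598.7 -53.6  40. ] dot 56 [217.5 225.7] [603.8 -52.1  42. ]
0.63 [301.5, 207.7, 332.9, 233.7] [317.1 221.1] [ 590.9 -112.7   40. ] dot 44 [315.6 220.2] [ 592.4 -112.2   42. ]
```

View pics/w2.png

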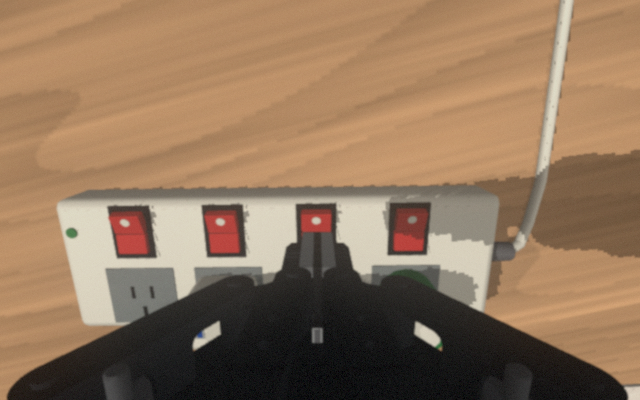

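The dot is at (316,220) px, giving about (592.3,-112) mm. The tip is about 3 mm outward of it, which suits pressing clear of the pivot. Now I descend gently.

>>> step_arm(targets=[[-0.5,-1,10,0,0,0,1],[0,0,12,0,0,0,1],[0,0,12,0,0,0,1],[0,0,8,0,0,0,1],[0,0,2,0,0,0,1],[0,0,0,0,0,0,1],[0,0,0,0,0,0,1]])

```text
time: 4.87
tool_pos: [593.4, -112.5, 45.4]
eef_rot: [[0.97, -0.245, -0.001], [-0.245, -0.97, 0.0], [-0.001, 0.0, -1.0]]
ft_force: [0.0, -0.9, -0.1]
finger_gap: 0.2
finger_force: 0.0
```

>>> step_arm(targets=[[0,0,1,0,0,0,1],[0,0,1,0,0,0,1],[0,0,1,0,0,0,1],[0,0,1,0,0,0,1],[0,0,1,0,0,0,1],[0,0,0,0,0,0,1]])

```text
time: 5.37
tool_pos: [594.2, -112.7, 41.3]
eef_rot: [[0.97, -0.245, 0.001], [-0.245, -0.97, -0.0], [0.001, 0.0, -1.0]]
ft_force: [0.3, 0.3, 3.8]
finger_gap: -0.0
finger_force: 1.5
```

In contact at 3.8 N; continuing.

>>> step_arm(targets=[[0,0,1,0,0,0,1],[0,0,1,0,0,0,1],[0,0,0.5,0,0,0,1],[0,0,0,0,0,0,1]])

```text
time: 5.7
tool_pos: [594.4, -112.7, 38.7]
eef_rot: [[0.97, -0.245, 0.002], [-0.245, -0.97, -0.0], [0.002, -0.0, -1.0]]
ft_force: [4.1, -1.0, 4.5]
finger_gap: -0.2
finger_force: 2.0
```

>>> step_arm(targets=[[0,0,0.5,0,0,0,1],[0,0,0.5,0,0,0,1],[0,0,0,0,0,0,1]])

```text
time: 5.95
tool_pos: [594.4, -112.7, 38.0]
eef_rot: [[0.97, -0.245, 0.002], [-0.245, -0.97, -0.0], [0.002, 0.0, -1.0]]
ft_force: [3.6, -0.5, 6.7]
finger_gap: -0.0
finger_force: 3.8
```

>>> step_arm(targets=[[0,0,0.5,0,0,0,1],[0,0,0.3,0,0,0,1],[0,0,0,0,0,0,1]])

```text
time: 6.2
tool_pos: [594.4, -112.7, 37.9]
eef_rot: [[0.97, -0.245, 0.002], [-0.245, -0.97, -0.0], [0.002, 0.0, -1.0]]
ft_force: [-0.7, -0.1, 12.6]
finger_gap: 0.0
finger_force: 6.7
```

The rocker has reached its stop (12.6 N with no further travel). I retract and move above the charger to verify.

>>> step_arm(targets=[[0,0,-5,0,0,0,1],[0,0,-25,0,0,0,1],[0,0,-30,0,0,0,1],[0,0,-30,0,0,0,1],[0,0,-30,0,0,0,1],[-15,0,-30,0,0,0,1],[-20,0,-13,0,0,0,1],[-15,0,0,0,0,0,1],[-9,0,0,0,0,0,1],[0,0,0,0,0,0,1],[0,0,0,0,0,0,1],[0,0,0,0,0,0,1]])

```text
time: 7.2
tool_pos: [536.1, -98.0, 198.1]
eef_rot: [[0.97, -0.245, -0.002], [-0.245, -0.97, 0.001], [-0.002, -0.0, -1.0]]
ft_force: [-0.6, 0.2, -0.6]
finger_gap: 0.3
finger_force: 0.0
```

Run:
```python
from h import *
s=sensors.read_state(); p=imaging.read_camera("wrist")
cv2.imwrite("pics/w3.png",cv2.resize(p["frame"][60:260,140:500,::-1],None,fx=2,fy=2,interpolation=cv2.INTER_CUBIC))
print(s["tool_pos"],np.round(s["eef_rot"],3).tolist())
for n,z in [("black_charger",78),("white_charger",70),("night_light",79),("rocker1",40)]:
    for m in spotter.masks_of(p,n)[:4]:
        u=cen(m); print(n,round(m["confidence"],2),m["bbox"],u.round(1),atz(p,*u,z,s).round(1))
```

```text
[536.10686191 -97.99666647 198.12133512] [[0.97, -0.245, -0.002], [-0.245, -0.97, 0.001], [-0.002, -0.0, -1.0]]
black_charger 0.66 [300.1, 159.1, 340.9, 204.8] [318.4 181.6] [ 540.8 -100.1   78. ]
white_charger 0.36 [135.1, 0.8, 494.9, 202.2] [297.9 140.4] [576.7 -91.9  70. ]
night_light 0.57 [363.2, 158.3, 411.5, 204.9] [386.3 178.9] [ 529.7 -154.5   79. ]
rocker1 0.8 [241.5, 114.6, 265.1, 142.4] [252.3 125.8] [596.6 -53.1  40. ]
rocker1 0.78 [372.7, 105.5, 394.5, 141.7] [383.8 123.4] [ 569.7 -168.    40. ]
rocker1 0.71 [173.6, 109.3, 200.4, 141.7] [186.1 125.7] [611.3   4.6  40. ]
rocker1 0.6 [307.0, 110.7, 328.7, 144.5] [317.8 125.6] [ 582.4 -110.2   40. ]
```

View pics/w3.png

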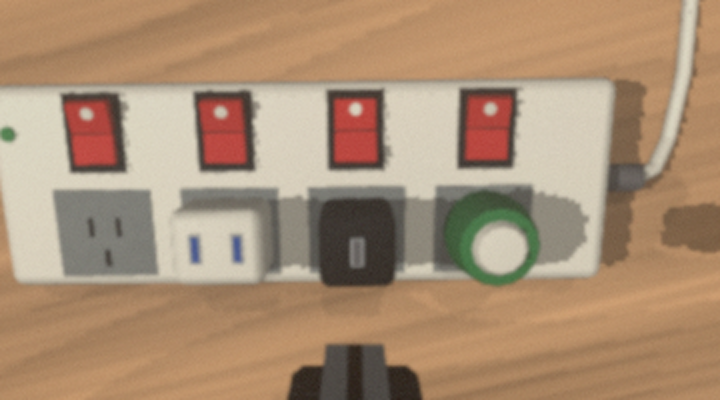

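The crop shows the port of the black charger at crop (357,253), i.e. px (318.5,186.5), with the rockers above it. I compare the shading of the rocker halves and triangulate the port.

Run:
```python
from h import *
s=sensors.read_state(); p=imaging.read_camera("wrist"); f=p["frame"]
print(s["tool_pos"],"port",atz(p,318.5,186.5,78,s).round(1))
for n,x in [(3,186),(2,252),(1,318),(0,384)]:
    print(n,[f[y,x-5:x+6].mean(0).round(0).astype(int).tolist() for y in (112,121,123,129,133,138)], [atz(p,140+c[0]/2,60+c[1]/2,41,s).round(1)[:2] for c in [dict([(3,(87,114)),(2,(221,112)),(1,(356,109)),(0,(490,109))])[n]]])
q=imaging.read_camera("scene"); cv2.imwrite("pics/s2.png",cv2.resize(q["frame"][190:270,220:370,::-1],None,fx=5,fy=5,interpolation=cv2.INTER_CUBIC))
```

```text
[536.55219499 -98.11071562 198.88088686] port [537.2 -99.3  78. ]
3 [[153, 65, 57], [175, 78, 69], [175, 69, 62], [190, 74, 67], [190, 75, 67], [191, 76, 68]] [array([619.7,   4. ])]
2 [[174, 71, 63], [174, 70, 63], [174, 69, 62], [188, 73, 67], [186, 73, 65], [186, 72, 65]] [array([605.9, -54.3])]
1 [[193, 111, 101], [185, 70, 62], [185, 71, 64], [185, 71, 64], [186, 72, 65], [187, 72, 65]] [array([ 592.4, -112.9])]
0 [[179, 103, 92], [175, 70, 62], [172, 70, 62], [185, 72, 64], [185, 71, 64], [182, 70, 62]] [array([ 577.7, -170.7])]
```

View pics/s2.png

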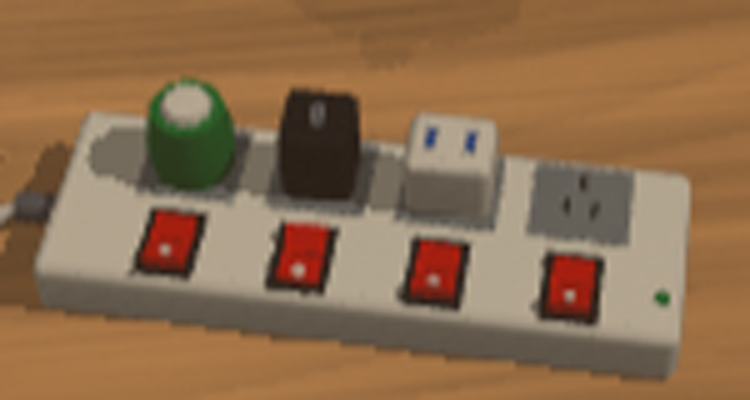

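Rocker 1 now differs from the other three: its outer half is brighter (185 vs 174) and its dot sits lower, at crop (297,270). It's off and the others are still on. Now I point at the charger.

>>> step_arm(targets=[[0.9,1,20,0,0,0,1],[0,0,25,0,0,0,1],[0,0,25,0,0,0,1],[0,0,15,0,0,0,1],[0,0,8,0,0,0,1],[0,0,4,0,0,0,1],[0,0,0,0,0,0,1],[0,0,0,0,0,0,1],[0,0,0,0,0,0,1]])

```text
time: 8.3
tool_pos: [538.1, -99.6, 104.0]
eef_rot: [[0.97, -0.245, 0.002], [-0.245, -0.97, -0.001], [0.002, 0.0, -1.0]]
ft_force: [0.1, -0.4, 0.3]
finger_gap: -0.2
finger_force: 0.0
```

>>> step_arm(targets=[[-0.7,0,4,0,0,0,1],[0,0,2,0,0,0,1],[0,0,0,0,0,0,1],[0,0,0,0,0,0,1],[0,0,0,0,0,0,1],[0,0,0,0,0,0,1],[0,0,0,0,0,0,1],[0,0,0,0,0,0,1],[0,0,0,0,0,0,1],[0,0,0,0,0,0,1],[0,0,0,0,0,0,1],[0,0,0,0,0,0,1],[0,0,0,0,0,0,1],[0,0,0,0,0,0,1],[0,0,0,0,0,0,1],[0,0,0,0,0,0,1],[0,0,0,0,0,0,1],[0,0,0,0,0,0,1],[0,0,0,0,0,0,1],[0,0,0,0,0,0,1]])

```text
time: 9.97
tool_pos: [536.4, -99.1, 96.4]
eef_rot: [[0.97, -0.245, 0.0], [-0.245, -0.97, 0.0], [0.0, -0.0, -1.0]]
ft_force: [0.4, -0.0, -0.1]
finger_gap: 0.1
finger_force: 0.0
```

>>> step_arm(targets=[[0,0,0,0,0,0,1],[0,0,0,0,0,0,1],[0,0,0,0,0,0,1],[0,0,0,0,0,0,1],[0,0,0,0,0,0,1],[0,0,0,0,0,0,1],[0,0,0,0,0,0,1],[0,0,0,0,0,0,1],[0,0,0,0,0,0,1],[0,0,0,0,0,0,1],[0,0,0,0,0,0,1],[0,0,0,0,0,0,1],[0,0,0,0,0,0,1],[0,0,0,0,0,0,1],[0,0,0,0,0,0,1],[0,0,0,0,0,0,1],[0,0,0,0,0,0,1],[0,0,0,0,0,0,1],[0,0,0,0,0,0,1],[0,0,0,0,0,0,1]])

```text
time: 11.63
tool_pos: [536.4, -99.1, 96.4]
eef_rot: [[0.97, -0.245, 0.0], [-0.245, -0.97, 0.0], [0.0, -0.0, -1.0]]
ft_force: [-0.0, -0.1, 0.5]
finger_gap: 0.2
finger_force: 0.0
```

>>> step_arm(targets=[[0,0,0,0,0,0,1],[0,0,0,0,0,0,1],[0,0,0,0,0,0,1],[0,0,0,0,0,0,1],[0,0,0,0,0,0,1],[0,0,0,0,0,0,1]])

```text
time: 12.13
tool_pos: [536.4, -99.1, 96.4]
eef_rot: [[0.97, -0.245, 0.0], [-0.245, -0.97, 0.0], [0.0, -0.0, -1.0]]
ft_force: [-0.4, -0.2, 1.1]
finger_gap: -0.1
finger_force: 0.0
```

```bash
python3 -c "
from h import *
print(workorder.close_job())"
```

```text
the job is handed in; nothing more can be done
None
```

The black charger's rocker (rocker 1) is off and the other three are still on; I held the fingertips about 18 mm over the charger's top for over three seconds without touching it, then handed the job in at about 12 s.

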